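# Swap the battery pack from charger to micromotor box

## Task

Fit the charged red battery pack to the micromotor's control box: it is locked down in the black charger, so press it down once to make it pop up, lift it out, stand it in the white box's well and press it down until it locks there. Press gently (never with more than about 30 N), leave the charger's seat popped up, and leave the other things on the bench alone.

Things in the scene. Friction and masses are not known exactly. Their poses are not given: they have to be found in the camera images.
- pack: Round red battery pack, 44 mm diameter, 59 mm tall, about 0.16 kg, black band. Its top 8.5 mm is a shallow cone (cannot be gripped) up to a level face 26 mm wide; the side below is straight. Origin: centre of its underside, z up. Starts locked in the charger with only the cone above the rim; popped up, its top is 23 mm above the rim and 14.5 mm of straight side can be gripped.
- pack_top (a point): Centre of the pack's top face, 59 mm above its underside: press here.
- charger: Black charger, a block 130 x 110 mm and 66 mm tall, fixed to the bench, with an orange ring round its well. Origin on the bench, straight below the centre of the well; x and y axes level along its sides. The block spans x -50 to +80 mm, y -55 to +55 mm.
- charger_mouth (a point): Centre of the charger's well at rim height (66 mm above the bench). The well is round and vertical, 45.6 mm wide with a 3 mm chamfer at the rim; z axis up.
- charger_seat (a joint): Depth (m) of the sprung seat in the charger's well: 0 up, 0.0146 locked; a hard end stop, 5 to 10 mm deeper than locked, is felt as a steep rise of force. Push-push latch: pushed to the stop and let go, an up seat locks and a locked seat rises to 0; a push that ends over 2 mm short of the stop changes nothing. It pushes up with 3.5 N at 0 and 6 N by the stop; the latch adds about 1 N.
- motor_box: White control box of the micromotor, a block 165 x 115 mm and 66 mm tall, fixed to the bench, with a blue ring round its well, and a dark display and a black dial (12 mm tall) on its top 85 mm beyond the well along its x axis. Origin on the bench, straight below the centre of the well; x and y axes level along its sides. The block spans x -55 to +110 mm, y -57 to +57 mm.
- motor_box_mouth (a point): Centre of the control box's well at rim height (66 mm above the bench). Same well as the charger's: round, vertical, 45.6 mm wide, 3 mm chamfer; z axis up.
- motor_box_seat (a joint): Depth in m of the sprung seat in the control box's well; same mechanism, values and forces as the charger's seat. It starts up (0) and empty, its face 36 mm below the rim. A pack standing on the popped-up seat has its underside 36 mm below the rim, and 50.6 mm below it when locked.
- flux_bottle: Bystander: clear plastic bottle with a white cap, 48 mm wide, 105 mm tall, loose. Origin at the centre of its underside.
- third_hand: Bystander: red round base 68 mm wide with a black magnet and a short steel bar, about 47 mm tall, loose. Origin at the centre of its underside.
- ring_clamp: Bystander: wooden ring clamp lying flat, 102 x 22 x 18 mm with a brass band, loose. Origin at the centre of its underside.
Mind the look-alikes: they are no part of the job. Leave any blue or green look-alike of the pack alone.

How it is judged:
By the outcome, as a careful person would: the job done as asked, in the order asked, and still so for the second after the job is handed in, with the robot touching nothing.
It also fails if it takes over 69 s, if anything falls off the work surface, if the arm or the gripper's body presses on something with over 40 N, if the wrist force passes 120 N, or if a joint passes its speed limit or range.

## Robot

A 6-joint arm with a two-finger parallel gripper is mounted at the origin on the work surface. World frame = base frame: x ahead of the robot, y to its left, z up, the work surface at z = 0. Lengths are in m, angles in rad, forces in N, time in s.
With the tool pointing down it reaches from about 0.3 to 0.825 m from the base axis. Payload 5.4 kg.
Tool frame: the origin (TCP) lies between the finger pads; the fingertips stand 19 mm ahead of it and the grasp point (between the pads) is the TCP; z points along the fingers, y is the line along which they close (so a half turn about z gives the same grasp; the last joint's range is limited). The gripper opens to 92 mm and grips with 3 to 60 N. Pads are 20 mm wide; open, the fingers measure 128 mm over their backs; the gripper's body (75 mm by 189 mm) begins 69 mm behind the grasp point.
Start: joints at [1.138, 0.158, 1.597, -0, 1.386, -0.21], TCP at [0.127, 0.561, 0.234] pointing down, gripper open.
Joint ranges: [-2.91, 2.91], [-0.94, 2.29], [0.18, 2.7], [-1.29, 4.43], [0.17, 2.64], [-3, 3]. Speed limits (rad/s): [2.57, 2.57, 3.14, 3.14, 3.14, 3.14].

## Interface

Orientations are given as [roll, pitch, yaw] about the fixed x, y, z axes, in that order (R = Rz(yaw) Ry(pitch) Rx(roll)).
In Python, from bench import observe, read_camera, job_done gives the robot as it stands.
- The arm moves only by the tool move_arm, never from a script. Its argument "steps" is a list of rows, each a list of 3 entries, a list of its own where there are three numbers: the turn, a rotation vector about the tool's x, y, z in degrees, then the shift along the tool's x, y, z in m, then the finger opening in m, from 0 to 0.0919. A call has 1 to 10 rows; each row shifts and turns the commanded pose from where the row before left it, along the tool's axes as they then stand; what a row does not reach is not made up. A row lasts 1/10 s, in which the tool goes at most 50 mm and 8.59 degrees, less where a joint would pass 70% of its speed; a pose out of reach is approached as far as the arm can. A call is refused whole if a number of a shift passes 0.05 or a number of a turn 8.59, either way. A call with a gripper value outside its range is refused whole. The fingers move at their own pace and stop on an object; "squeeze" is the grip in N (left out, the last holds). Time passes only in rows, so rows that do not move let the fingers close. It gives the time, the measured TCP pose, the force, the opening and the grip force at its end, in the units of the state.
- observe(): the state, without advancing time (a new reading comes with each control period).
- read_camera(name): name is "side" or "top" or "wrist"; returns a dict with "frame" (420x560x3 uint8, blue, green, red), "fx", "fy", "cx", "cy" (pixels), "k1" (the pictures are not rectified: a ray, as slopes to the right and down, at radius r is drawn at 1 + k1 r^2 times it, then the intrinsics apply), "extrinsics" (4x4, takes a point from world to camera coordinates). Camera axes: x right, y down, z forward; pixel columns grow to the right and rows downward; lengths in m; the calibration is good to about 2 mm. A picture is of the moment at which its call begins. There is no depth.
- job_done(): hands the job in; it is judged then, once.
The state is a dict: "t": time; "qpos": joint angles; "qvel": joint speeds; "tau": joint torques, N m; "ee_pos": TCP position; "orientation": TCP orientation; "force": force on the tool from outside, world axes, zero at the start; "moment": the same for the moment, N m; "gripper_width": opening from 0.0 (shut) to 1.0 (fully open); "finger_force": force on a finger pad.
Only numpy, scipy, OpenCV 4.12 (cv2) and the standard library are available. Lean on these libraries where they do the work, as an engineer would, in place of code of your own. Each camera call takes 0.05 s, during which the arm holds its last target. There are 200 camera calls.

## Working session

There is one attempt and no reset: what is moved stays moved. The work goes in short steps, Python scripts to look and compute and a tool call to move; the robot and the scene stay as the last step left them, time stands still between calls to the robot, and variables do not carry over. Pictures are saved under pics/ and viewed, at most 10 in all, crops included, and the job is handed in when it is done.

Besides the shell and the picture viewer there is one more tool, called after ">>>" as name([rows], argument=value, ...), one row to a line, values as JSON. move_arm: Moves the arm, as the interface text tells. Its arguments: {"type":"object","properties":{"steps":{"type":"array"},"squeeze":{"type":"number"}},"required":["steps"]}

```bash
mkdir -p pics; ls; python3 - <<'E'
from bench import observe, read_camera
import cv2
o=observe();print(o)
for n in ("top","side","wrist"):
    c=read_camera(n);cv2.imwrite(f"pics/{n}0.png",c["frame"]);print(n,c["fx"],c["cx"],c["cy"],c["k1"],c["extrinsics"])
E
```

```text
pics
{'t': 0.0, 'qpos': array([ 1.13787348e+00,  1.59052406e-01,  1.59820753e+00, -1.85165721e-06,
        1.38622263e+00, -2.10097487e-01]), 'qvel': array([-0.00231035, -0.00023087, -0.00093797, -0.00058154, -0.00180516,
       -0.00067005]), 'tau': array([-1.55246937e-03, -3.85581565e+01, -3.22104156e+01,  6.99997600e-02,
        3.81880137e-02, -1.53383207e-04]), 'ee_pos': array([0.12683313, 0.5602311 , 0.23262939]), 'orientation': array([-3.13974392e+00, -3.92370675e-04,  2.91876728e+00]), 'force': array([-0.18841231,  0.51967656, -0.1405421 ]), 'moment': array([ 0.04499199,  0.00900914, -0.0364668 ]), 'finger_force': 0.0, 'gripper_width': 1.0012582626781836}
top 414.37858091023503 278.9072596785143 199.73551916106857 0.03964700657234018 [[-0.02300347 -0.99967541  0.01095049  0.03542745]
 [-0.9976353   0.02224418 -0.06503073  0.60350192]
 [ 0.06476604 -0.01242053 -0.99782318  0.83305125]
 [ 0.          0.          0.          1.        ]]
side 409.08439086749433 279.23957294166894 213.61840201320658 -0.10145136378433407 [[-0.95160312 -0.30704156 -0.01330382  0.58073685]
 [-0.16974572  0.56118763 -0.81009557  0.14407727]
 [ 0.25619894 -0.7686312  -0.58614689  0.70479355]
 [ 0.          0.          0.          1.        ]]
wrist 317.21174034547073 279.709305444223 213.15180806201215 0.002616123838316349 [[ 0.22156357  0.97514513 -0.00124922 -0.57365628]
 [ 0.93414306 -0.21187954  0.28719994 -0.03242655]
 [ 0.27979693 -0.06479999 -0.95786984  0.39289269]
 [ 0.          0.          0.          1.        ]]
```

View pics/top0.png

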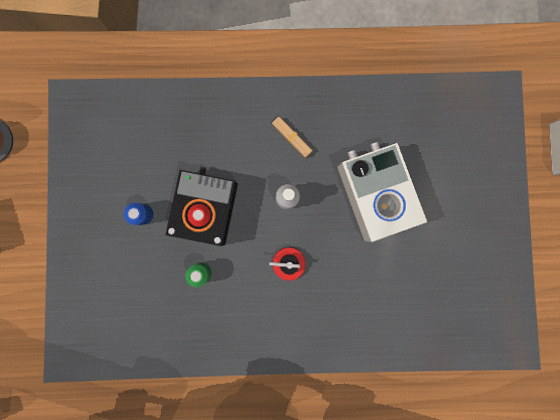

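View pics/side0.png

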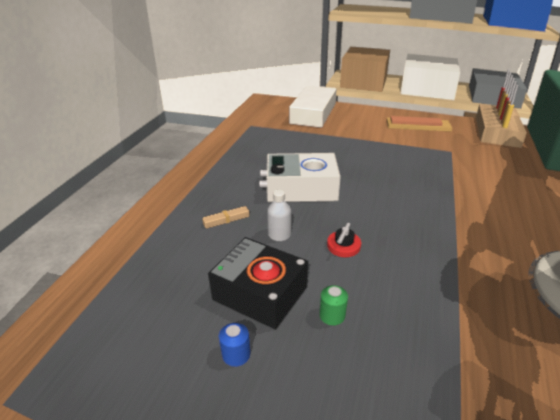

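The top view shows the charger's orange ring with the red pack at about (199,215) and the control box's blue ring at about (389,205). Blue and green look-alikes are at (138,213) and (198,275). The bottle is at (288,196), the third hand at (289,264) and the clamp at (293,137). The side view agrees: orange ring (267,270), blue ring (314,165).

```bash
cat > h.py <<'E'
import numpy as np, cv2
from bench import observe, read_camera
def ray(c,u,v):
    x,y=(u-c["cx"])/c["fx"],(v-c["cy"])/c["fy"]; a,b=x,y
    for _ in range(20):
        s=1+c["k1"]*(a*a+b*b); a,b=x/s,y/s
    E=c["extrinsics"];R,t=E[:3,:3],E[:3,3]
    return -R.T@t, R.T@np.array([a,b,1.])
def onz(c,u,v,z):
    o,d=ray(c,u,v); return o+d*(z-o[2])/d[2]
def mask(f,col):
    h=cv2.cvtColor(f,cv2.COLOR_BGR2HSV)
    lo,hi={"orange":((8,150,120),(20,255,255)),"blue":((100,120,80),(125,255,255)),"red":((0,150,90),(5,255,255)),"white":((0,0,150),(180,60,255)),"black":((0,0,0),(180,255,38))}[col]
    return cv2.inRange(h,lo,hi)
def rings(c,col,z,box=None):
    m=mask(c["frame"],col)
    if box: k=np.zeros_like(m);k[box[1]:box[3],box[0]:box[2]]=255;m&=k
    cs,_=cv2.findContours(m,cv2.RETR_EXTERNAL,cv2.CHAIN_APPROX_NONE)
    q=max(cs,key=lambda q:cv2.contourArea(cv2.convexHull(q)))
    P=np.array([onz(c,*p,z)[:2] for p in q[:,0]],float)
    (x,y),r=cv2.minEnclosingCircle((P*1000).astype(np.float32))
    # least-squares circle
    A=np.c_[2*P,np.ones(len(P))];s=np.linalg.lstsq(A,(P**2).sum(1),rcond=None)[0]
    return s[:2],np.sqrt(s[2]+s[0]**2+s[1]**2),r/1000,P
E
python3 - <<'E'
from h import *
for n in ("top","side"):
    c=read_camera(n)
    for col,box in (("orange",(160,180,240,250) if n=="top" else (240,240,300,300)),("blue",(360,170,420,240) if n=="top" else (290,145,340,185))):
        try:
            s=rings(c,col,.066,box);print(n,col,s[0].round(4),s[1:3],len(s[3]))
        except Exception as e: print(n,col,e)
    if n=="top":
        for nm,p,z in (("bottle",(288,196),.1),("third",(289,264),.02),("greentop",(196,276),.06),("bluetop",(133,213),.06),("dial",(361,170),.072),("clampA",(275,121),.018),("clampB",(310,155),.018)): print(nm,onz(c,*p,z).round(3))
        for nm,ps in (("charger",[(181,170),(238,180),(225,246),(166,236)]),("box",[(340,165),(398,144),(427,221),(370,242)])): print(nm,[onz(c,*p,.066)[:2].round(3) for p in ps])
E
```

```text
top orange [0.5751 0.1787] (np.float64(0.031166695227560996), 0.03220468139648437) 93
top blue [ 0.5864 -0.1916] (np.float64(0.02972968987887117), 0.03080684471130371) 88
bottle [0.606 0.006 0.1  ]
third [0.473 0.004 0.02 ]
greentop [0.458 0.185 0.06 ]
bluetop [0.582 0.306 0.06 ]
dial [ 0.655 -0.138  0.072]
clampA [0.769 0.026 0.018]
clampB [ 0.696 -0.045  0.018]
charger [array([0.663, 0.211]), array([0.641, 0.101]), array([0.514, 0.128]), array([0.536, 0.241])]
box [array([ 0.667, -0.099]), array([ 0.705, -0.214]), array([ 0.553, -0.263]), array([ 0.515, -0.152])]
side orange [0.5752 0.1773] (np.float64(0.03170010875432594), 0.03304367446899414) 93
side blue max() iterable argument is empty
```

>>> move_arm([
  [[0,0,0],[-0.037,-0.0195,0],0],
  [[0,0,0],[-0.037,-0.0195,0],0],
  [[0,0,0],[-0.037,-0.0195,0],0],
  [[0,0,0],[-0.037,-0.0195,0],0],
  [[0,0,0],[-0.037,-0.0195,0],0],
  [[0,0,0],[-0.037,-0.0195,0],0],
  [[0,0,0],[-0.037,-0.0195,0],0],
], squeeze=30)

```text
t: 0.95
ee_pos: [0.3505, 0.3691, 0.2337]
orientation: [3.141, 0.0, 2.919]
force: [0.5, 0.3, -0.5]
gripper_width: 0.412
finger_force: 0.0
```

>>> move_arm([
  [[0,0,0],[-0.037,-0.0195,0],0],
  [[0,0,0],[-0.037,-0.0195,0],0],
  [[0,0,0],[-0.037,-0.0195,0],0],
  [[0,0,0],[-0.037,-0.0195,0],0],
  [[0,0,0],[-0.037,-0.0195,0],0],
  [[0,0,0],[-0.037,-0.0195,0],0],
  [[0,0,0],[-0.037,-0.0195,0],0],
  [[0,0,0],[0,0,0],0],
  [[0,0,0],[0,0,0],0],
])

```text
t: 1.85
ee_pos: [0.572, 0.1796, 0.2331]
orientation: [3.142, -0.001, 2.917]
force: [0.5, 0.1, 0.7]
gripper_width: 0.004
finger_force: 0.0
```

```bash
python3 - <<'E'
from h import *
o=observe();print(o["t"],o["ee_pos"],o["orientation"],o["force"])
for n in ("wrist","side"):
    c=read_camera(n);cv2.imwrite(f"pics/{n}1.png",c["frame"])
    try:
        s=rings(c,"orange",.066,None if n=="wrist" else (230,230,310,310));print(n,s[0].round(4),s[1:3],len(s[3]))
    except Exception as e: print(e)
E
```

```text
1.85 [0.57195915 0.17962344 0.2331382 ] [ 3.14154376e+00 -1.21244144e-03  2.91726790e+00] [0.46237135 0.14870307 0.71240423]
wrist [0.5754 0.1775] (np.float64(0.03172074756004065), 0.03229671859741211) 171
side [0.5753 0.1772] (np.float64(0.03192904422108811), 0.03313456344604492) 94
```

View pics/wrist1.png

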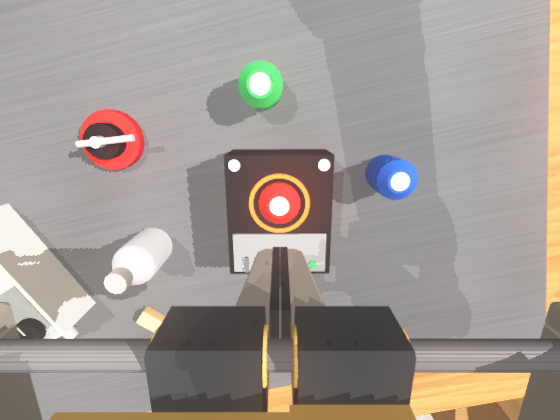

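The wrist view shows the charger below the closed fingers, with the orange ring around (279,204). Three views agree on a centre of (0.5754, 0.1776), so I descend there.

>>> move_arm([
  [[0,0,0],[-0.0037,-0.0012,0.03],0],
  [[0,0,0],[0,0,0.04],0],
  [[0,0,0],[0,0,0.035],0],
  [[0,0,0],[0,0,0.02],0],
  [[0,0,0],[0,0,0.005],0],
  [[0,0,0],[0,0,0],0],
  [[0,0,0],[0,0,0],0],
])

```text
t: 2.65
ee_pos: [0.5761, 0.1788, 0.1055]
orientation: [3.141, 0.003, 2.92]
force: [-0.4, 0.6, 0.9]
gripper_width: 0.005
finger_force: 0.0
```

>>> move_arm([
  [[0,0,0],[0,0,0.002],0],
  [[0,0,0],[0,0,0.002],0],
  [[0,0,0],[0,0,0.002],0],
  [[0,0,0],[0,0,0.002],0],
  [[0,0,0],[0,0,0.001],0],
  [[0,0,0],[0,0,0.001],0],
  [[0,0,0],[0,0,0],0],
])

```text
t: 3.35
ee_pos: [0.5752, 0.178, 0.0936]
orientation: [-3.141, -0.0, 2.919]
force: [-0.4, 0.4, 0.6]
gripper_width: 0.006
finger_force: 0.5
```

>>> move_arm([
  [[0,0,0],[0,0,0.001],0],
  [[0,0,0],[0,0,0.001],0],
  [[0,0,0],[0,0,0.001],0],
  [[0,0,0],[0,0,0.001],0],
  [[0,0,0],[0,0,0],0],
])

```text
t: 3.85
ee_pos: [0.5752, 0.1781, 0.0896]
orientation: [-3.142, -0.0, 2.919]
force: [-2.1, -0.3, 4.9]
gripper_width: 0.003
finger_force: 2.1
```

>>> move_arm([
  [[0,0,0],[0,0,0.001],0],
  [[0,0,0],[0,0,0],0],
])

```text
t: 4.05
ee_pos: [0.5752, 0.1781, 0.0885]
orientation: [-3.142, -0.0, 2.919]
force: [-2.5, 0.5, 4.3]
gripper_width: 0.006
finger_force: 2.1
```

>>> move_arm([
  [[0,0,0],[0,0,0.001],0],
  [[0,0,0],[0,0,0],0],
])

```text
t: 4.25
ee_pos: [0.5752, 0.1781, 0.0875]
orientation: [-3.142, -0.0, 2.919]
force: [-1.6, -0.2, 3.8]
gripper_width: 0.006
finger_force: 2.2
```

>>> move_arm([
  [[0,0,0],[0,0,0.001],0],
  [[0,0,0],[0,0,0],0],
])

```text
t: 4.45
ee_pos: [0.5752, 0.1781, 0.0865]
orientation: [-3.142, -0.0, 2.919]
force: [-1.0, 0.6, 3.7]
gripper_width: 0.004
finger_force: 2.2
```

>>> move_arm([
  [[0,0,0],[0,0,0.001],0],
  [[0,0,0],[0,0,0],0],
])

```text
t: 4.65
ee_pos: [0.5756, 0.1781, 0.0865]
orientation: [3.141, 0.001, 2.919]
force: [-2.8, -0.4, 9.6]
gripper_width: 0.002
finger_force: 4.5
```

>>> move_arm([
  [[0,0,0],[0,0,0.0007],0],
  [[0,0,0],[0,0,0],0],
])

```text
t: 4.85
ee_pos: [0.5759, 0.1782, 0.0865]
orientation: [3.141, 0.001, 2.919]
force: [-5.3, -1.2, 12.5]
gripper_width: 0.002
finger_force: 6.2
```

>>> move_arm([
  [[0,0,0],[0,0,0.0005],0],
  [[0,0,0],[0,0,-0.005],0],
  [[0,0,0],[0,0,-0.01],0],
  [[0,0,0],[0,0,-0.01],0],
  [[0,0,0],[0,0,-0.02],0],
  [[0,0,0],[0,0,-0.03],0],
  [[0,0,0],[0,0,-0.03],0],
  [[0,0,0],[0,0,0],0.08],
  [[0,0,0],[0,0,0],0.08],
  [[0,0,0],[0,0,0],0.08],
])

```text
t: 5.85
ee_pos: [0.5743, 0.1779, 0.1877]
orientation: [-3.141, -0.003, 2.919]
force: [-1.0, 0.1, -0.0]
gripper_width: 0.246
finger_force: 0.0
```

```bash
python3 - <<'E'
from h import *
o=observe();print(o["t"],o["ee_pos"],o["orientation"],o["force"])
cs={n:read_camera(n) for n in ("wrist","side")}
cv2.imwrite("pics/c2.png",np.hstack([cs["wrist"]["frame"][80:380,80:480],cv2.resize(cs["side"]["frame"][200:350,200:330],None,fx=2,fy=2)]))
E
```

```text
5.85 [0.57432513 0.17794764 0.18773326] [-3.14070532e+00 -2.58931687e-03  2.91875692e+00] [-1.03924281  0.14467888 -0.04666857]
```

View pics/c2.png

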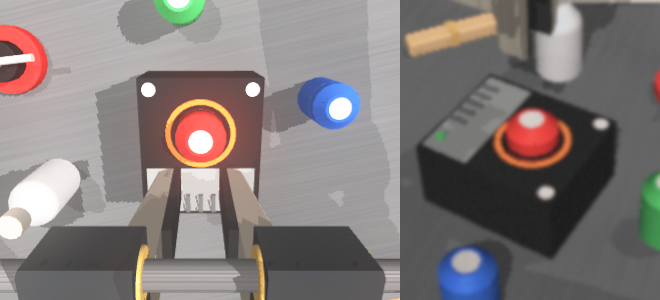

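The seat has popped: the pack top stands well above the orange ring in both views, and the centre is at about (280,222) in the wrist frame. Now I grip it.

>>> move_arm([
  [[0,0,0],[-0.001,0,0.02],0.08],
  [[0,0,0],[0,0,0.03],0.08],
  [[0,0,0],[0,0,0.03],0.08],
  [[0,0,0],[0,0,0.012],0.08],
  [[0,0,0],[0,0,0.004],0.08],
  [[0,0,0],[0,0,0.002],0.08],
  [[0,0,0],[0,0,0],0.08],
])

```text
t: 6.65
ee_pos: [0.5772, 0.1779, 0.0926]
orientation: [3.141, 0.002, 2.919]
force: [0.2, -0.1, -0.5]
gripper_width: 0.874
finger_force: 0.0
```

```bash
python3 - <<'E'
from h import *
o=observe();print(o["t"],o["ee_pos"],o["orientation"],o["force"],o["gripper_width"])
c=read_camera("side")
m=mask(c["frame"],"white");k=np.zeros_like(m);k[220:300,235:300]=255
n,l,s,ce=cv2.connectedComponentsWithStats(m&k)
for i in range(1,n):
    if s[i,4]>20: print(s[i],[(z,onz(c,*ce[i],z)[:2].round(4)) for z in (.0744,.089)])
E
```

```text
6.65 [0.57716674 0.17793152 0.09259099] [3.14097611e+00 1.92203433e-03 2.91878915e+00] [ 0.23537037 -0.07501239 -0.45451148] 0.8741852871948214
[287 220   3  18  26] [(0.0744, array([0.5695, 0.0716])), (0.089, array([0.5641, 0.0895]))]
[262 256  10   8  52] [(0.0744, array([0.5791, 0.1635])), (0.089, array([0.5733, 0.1785]))]
[270 294   6   5  26] [(0.0744, array([0.5433, 0.2376])), (0.089, array([0.5387, 0.2503]))]
```

>>> move_arm([
  [[0,0,0],[0,0,0.002],0.08],
  [[0,0,0],[0,0,0],0.08],
  [[0,0,0],[0,0,0],0.08],
])

```text
t: 7.0
ee_pos: [0.5764, 0.1779, 0.0898]
orientation: [3.141, 0.001, 2.919]
force: [0.1, 0.2, -0.5]
gripper_width: 0.874
finger_force: 0.0
```

>>> move_arm([
  [[0,0,0],[0.001,0,0.0015],0.04],
  [[0,0,0],[0,0,0],0.04],
  [[0,0,0],[0,0,0],0.04],
  [[0,0,0],[0,0,0],0.04],
  [[0,0,0],[0,0,0],0.04],
  [[0,0,0],[0,0,0],0.04],
  [[0,0,0],[0,0,0],0.04],
], squeeze=30)

```text
t: 7.7
ee_pos: [0.5753, 0.178, 0.0879]
orientation: [-3.142, 0.0, 2.919]
force: [-0.6, -0.6, 0.2]
gripper_width: 0.464
finger_force: 30.0
```

>>> move_arm([
  [[0,0,0],[0,0,-0.005],0.04],
  [[0,0,0],[0,0,-0.01],0.04],
  [[0,0,0],[0,0,-0.012],0.04],
  [[0,0,0],[0,0,-0.015],0.04],
  [[0,0,0],[0,0,-0.02],0.04],
  [[0,0,0],[0,0,-0.025],0.04],
  [[0,0,0],[0,0,-0.025],0.04],
  [[0,0,0],[0,0,0],0.04],
  [[0,0,0],[0,0,0],0.04],
])

```text
t: 8.6
ee_pos: [0.5755, 0.1781, 0.2006]
orientation: [3.141, 0.001, 2.919]
force: [-0.0, -0.4, -2.5]
gripper_width: 0.465
finger_force: 30.0
```

```bash
python3 - <<'E'
from h import *
o=observe();print(o["t"],o["ee_pos"],o["orientation"],o["force"],o["gripper_width"],o["finger_force"])
cs={n:read_camera(n) for n in ("wrist","side")}
cv2.imwrite("pics/c3.png",np.hstack([cs["wrist"]["frame"][80:380,80:480],cv2.resize(cs["side"]["frame"][150:300,200:400],None,fx=2,fy=2)]))
E
```

```text
8.6 [0.57554612 0.17808925 0.20058978] [3.14117444e+00 1.45666342e-03 2.91878990e+00] [-0.03542849 -0.41808207 -2.45625444] 0.46524617707259486 29.999608607031405
```

View pics/c3.png

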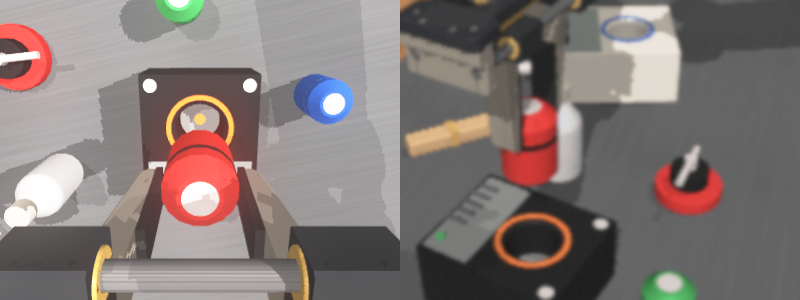

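The pack is held upright in the fingers, with its top at about (200,198) in the left crop. The charger well is empty with its seat up, so I carry the pack over to the control box.

>>> move_arm([
  [[0,0,0],[-0.005,-0.018,0],0.04],
  [[0,0,0],[-0.0085,-0.033,0],0.04],
  [[0,0,0],[-0.0085,-0.033,0],0.04],
  [[0,0,0],[-0.0085,-0.033,0],0.04],
  [[0,0,0],[-0.0085,-0.033,0],0.04],
  [[0,0,0],[-0.0085,-0.033,0],0.04],
  [[0,0,0],[-0.0085,-0.033,0],0.04],
  [[0,0,0],[-0.0085,-0.033,0],0.04],
  [[0,0,0],[-0.0085,-0.033,0],0.04],
  [[0,0,0],[-0.0085,-0.033,0],0.04],
])

```text
t: 9.7
ee_pos: [0.5841, -0.1481, 0.1979]
orientation: [3.141, -0.003, 2.919]
force: [0.0, 0.5, -1.5]
gripper_width: 0.466
finger_force: 30.0
```

>>> move_arm([
  [[0,0,0],[-0.0085,-0.033,0],0.04],
  [[0,0,0],[-0.003,-0.01,0],0.04],
  [[0,0,0],[0,0,0],0.04],
  [[0,0,0],[0,0,0],0.04],
  [[0,0,0],[0,0,0],0.04],
])

```text
t: 10.2
ee_pos: [0.5868, -0.19, 0.1994]
orientation: [3.141, -0.001, 2.92]
force: [-0.9, 0.5, -0.9]
gripper_width: 0.467
finger_force: 30.0
```

```bash
python3 - <<'E'
from h import *
o=observe();print(o["t"],o["ee_pos"],o["orientation"],o["force"],o["gripper_width"])
c=read_camera("wrist");f=c["frame"];cv2.imwrite("pics/w4.png",f)
m=mask(f,"blue");cs,_=cv2.findContours(m,cv2.RETR_EXTERNAL,cv2.CHAIN_APPROX_NONE)
print([cv2.boundingRect(q) for q in cs if len(q)>20])
p=onz(c,280,200,.066);print(p)
E
```

```text
10.2 [ 0.58678716 -0.18995417  0.19944507] [ 3.14084717e+00 -9.86974079e-04  2.92042061e+00] [-0.88022605  0.49009997 -0.93237693] 0.46711939759440313
[(245, 195, 7, 32), (304, 194, 7, 28)]
[ 0.57846111 -0.1881691   0.066     ]
```

View pics/w4.png

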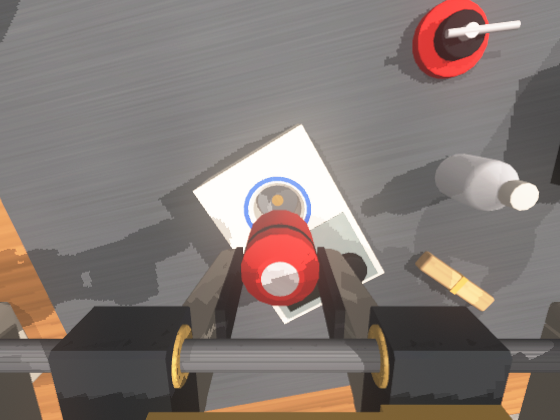

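The blue ring shows around (277,208), partly hidden by the pack. I'll fit a circle to its visible outer edge.

```bash
python3 - <<'E'
from h import *
from scipy.optimize import least_squares
for n,box in (("wrist",(235,165,320,250)),("side",(290,140,345,190))):
    c=read_camera(n);h=cv2.cvtColor(c["frame"],cv2.COLOR_BGR2HSV)
    m=cv2.inRange(h,(100,90,60),(130,255,255));k=np.zeros_like(m);k[box[1]:box[3],box[0]:box[2]]=255
    v,u=np.nonzero(m&k)
    P=np.array([onz(c,a,b,.066)[:2] for a,b in zip(u,v)])
    s=least_squares(lambda s:np.hypot(*(P-s[:2]).T)-s[2],[.586,-.19,.03],loss="soft_l1",f_scale=.001)
    print(n,len(P),s.x.round(4),np.sqrt((s.fun**2).mean()))
E
```

```text
wrist 468 [ 0.5867 -0.1928  0.0295] 0.0009746044867096988
side 6 [ 0.5873 -0.1911  0.0284] 0.0002397167093592668
```

>>> move_arm([
  [[0,0,0],[-0.0004,-0.002,0.015],0.04],
  [[0,0,0],[0,0,0.02],0.04],
  [[0,0,0],[0,0,0.02],0.04],
  [[0,0,0],[0,0,0.01],0.04],
  [[0,0,0],[0,0,0],0.04],
  [[0,0,0],[0,0,0],0.04],
  [[0,0,0],[0,0,0],0.04],
])

```text
t: 11.05
ee_pos: [0.5876, -0.1941, 0.1362]
orientation: [-3.141, 0.002, 2.919]
force: [0.5, 0.4, -1.7]
gripper_width: 0.463
finger_force: 30.0
```

```bash
python3 - <<'E'
from h import *
o=observe();print(o["t"],o["ee_pos"],o["orientation"],o["force"],o["gripper_width"])
cs={n:read_camera(n) for n in ("top","side")}
cv2.imwrite("pics/c5.png",np.hstack([cv2.resize(cs["top"]["frame"][130:260,330:450],None,fx=3,fy=3),cv2.resize(cs["side"]["frame"][100:230,240:370],None,fx=3,fy=3)]))
E
```

```text
11.05 [ 0.58759434 -0.19408912  0.136188  ] [-3.14090536e+00  2.16577877e-03  2.91884897e+00] [ 0.47493014  0.4034646  -1.71005144] 0.4626578575192644
```

View pics/c5.png

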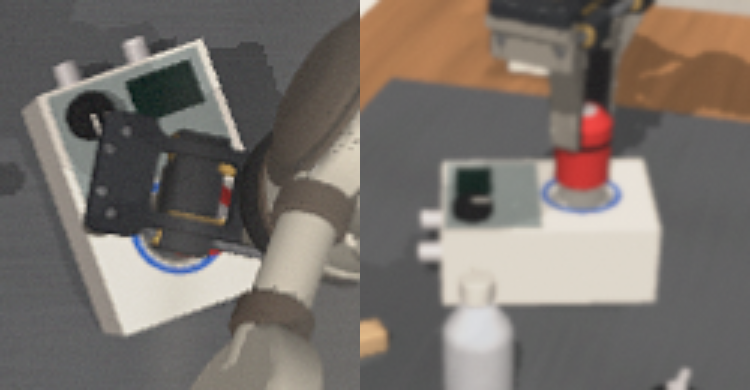

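The side crop shows the pack just above the blue ring and well. Measured y is about 2 mm too far, so I correct that and lower gently.

>>> move_arm([
  [[0,0,0],[0.0007,0.0018,0.002],0.04],
  [[0,0,0],[0,0,0],0.04],
  [[0,0,0],[0,0,0],0.04],
  [[0,0,0],[0,0,0],0.04],
])

```text
t: 11.55
ee_pos: [0.5865, -0.1917, 0.1329]
orientation: [-3.142, -0.0, 2.919]
force: [-0.1, -0.1, -2.0]
gripper_width: 0.468
finger_force: 30.0
```

>>> move_arm([
  [[0,0,0],[0,0,0.003],0.04],
  [[0,0,0],[0,0,0.003],0.04],
  [[0,0,0],[0,0,0.003],0.04],
  [[0,0,0],[0,0,0.002],0.04],
  [[0,0,0],[0,0,0.002],0.04],
  [[0,0,0],[0,0,0],0.04],
])

```text
t: 12.15
ee_pos: [0.5864, -0.1917, 0.1195]
orientation: [3.141, -0.001, 2.919]
force: [-0.4, 0.1, -2.2]
gripper_width: 0.466
finger_force: 30.0
```

>>> move_arm([
  [[0,0,0],[0,0,0.003],0.04],
  [[0,0,0],[0,0,0.003],0.04],
  [[0,0,0],[0,0,0.003],0.04],
  [[0,0,0],[0,0,0],0.04],
])

```text
t: 12.55
ee_pos: [0.5863, -0.1917, 0.1103]
orientation: [3.142, -0.001, 2.919]
force: [-0.3, 0.2, -1.1]
gripper_width: 0.469
finger_force: 30.0
```

>>> move_arm([
  [[0,0,0],[0,0,0.004],0.04],
  [[0,0,0],[0,0,0.004],0.04],
  [[0,0,0],[0,0,0.004],0.04],
  [[0,0,0],[0,0,0.004],0.04],
  [[0,0,0],[0,0,0.003],0.04],
  [[0,0,0],[0,0,0],0.04],
  [[0,0,0],[0,0,0],0.04],
])

```text
t: 13.25
ee_pos: [0.5865, -0.1917, 0.0919]
orientation: [3.142, -0.0, 2.919]
force: [0.8, 0.3, -1.7]
gripper_width: 0.467
finger_force: 30.0
```

>>> move_arm([
  [[0,0,0],[0,0,0.002],0.04],
  [[0,0,0],[0,0,0.001],0.04],
  [[0,0,0],[0,0,0],0.04],
  [[0,0,0],[0,0,0],0.07],
  [[0,0,0],[0,0,0],0.07],
  [[0,0,0],[0,0,0],0.07],
  [[0,0,0],[0,0,0],0.07],
])

```text
t: 13.95
ee_pos: [0.5867, -0.1918, 0.0891]
orientation: [-3.141, 0.0, 2.919]
force: [-0.4, 0.2, 0.8]
gripper_width: 0.756
finger_force: 0.0
```

>>> move_arm([
  [[0,0,0],[0,0,-0.01],0.07],
  [[0,0,0],[0,0,-0.02],0.07],
  [[0,0,0],[0,0,-0.03],0.07],
  [[0,0,0],[0,0,-0.02],0],
  [[0,0,0],[0,0,0],0],
  [[0,0,0],[0,0,0],0],
  [[0,0,0],[0,0,0],0],
  [[0,0,0],[0,0,0],0],
  [[0,0,0],[0,0,0],0],
])

```text
t: 14.85
ee_pos: [0.586, -0.1914, 0.1677]
orientation: [3.141, -0.002, 2.919]
force: [-0.4, 0.6, -0.6]
gripper_width: 0.265
finger_force: 0.0
```

```bash
python3 - <<'E'
from h import *
o=observe();print(o["t"],o["ee_pos"],o["orientation"],o["force"],o["gripper_width"])
cs={n:read_camera(n) for n in ("wrist","side")}
cv2.imwrite("pics/c6.png",np.hstack([cs["wrist"]["frame"][80:380,80:480],cv2.resize(cs["side"]["frame"][100:250,200:400],None,fx=2,fy=2)]))
for n,box in (("wrist",(240,150,330,260)),("side",(290,130,340,185))):
    c=cs[n];h=cv2.cvtColor(c["frame"],cv2.COLOR_BGR2HSV)
    m=cv2.inRange(h,(0,0,120),(180,90,255));k=np.zeros_like(m)
    r=cv2.inRange(h,(0,120,60),(8,255,255));k[box[1]:box[3],box[0]:box[2]]=255
    v,u=np.nonzero(r&k);print(n,"red box",u.min(),v.min(),u.max(),v.max())
    q=np.zeros_like(m);cv2.fillConvexPoly(q,cv2.convexHull(np.c_[u,v].astype(np.int32)),255)
    v,u=np.nonzero(m&q);print(len(u),u.mean(),v.mean(),onz(c,u.mean(),v.mean(),.089).round(4))
E
```

```text
14.85 [ 0.58597769 -0.1914347   0.16767281] [ 3.14098597e+00 -2.00505428e-03  2.91880109e+00] [-0.39050005  0.55582703 -0.63371259] 0.26534060207399557
wrist red box 253 197 306 250
513 279.4269005847953 229.1578947368421 [ 0.5864 -0.1922  0.089 ]
side red box 306 156 322 167
14 313.5 156.42857142857142 [ 0.586  -0.1875  0.089 ]
```

View pics/c6.png

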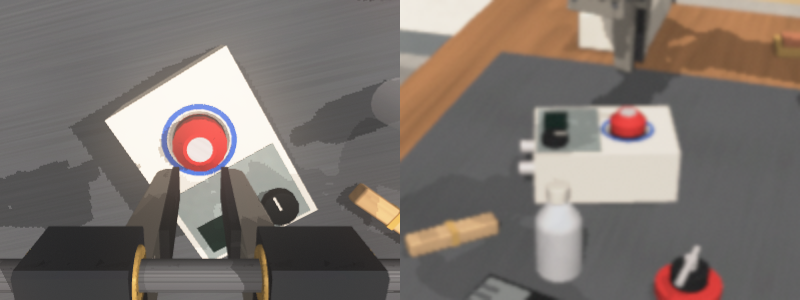

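The pack stands upright in the box's well with its top centre at (0.5864,-0.1922), as expected. Next I press it down with the fingers shut.

>>> move_arm([
  [[0,0,0],[0,0,0],0],
  [[0,0,0],[0,0,0],0],
  [[0,0,0],[0,0,0],0],
  [[0,0,0],[0,0,0.02],0],
  [[0,0,0],[0,0,0.02],0],
  [[0,0,0],[0,0,0.01],0],
  [[0,0,0],[0,0,0.003],0],
  [[0,0,0],[0,0,0],0],
  [[0,0,0],[0,0,0],0],
  [[0,0,0],[0,0,0],0],
])

```text
t: 15.95
ee_pos: [0.5872, -0.1921, 0.1171]
orientation: [-3.141, 0.002, 2.919]
force: [-0.3, 0.5, -0.1]
gripper_width: 0.007
finger_force: 0.0
```

>>> move_arm([
  [[0,0,0],[0,0,0.002],0],
  [[0,0,0],[0,0,0.002],0],
  [[0,0,0],[0,0,0.002],0],
  [[0,0,0],[0,0,0.002],0],
  [[0,0,0],[0,0,0.002],0],
  [[0,0,0],[0,0,0.002],0],
  [[0,0,0],[0,0,0],0],
])

```text
t: 16.65
ee_pos: [0.5866, -0.1918, 0.1038]
orientation: [3.142, 0.0, 2.919]
force: [-0.6, 1.0, 1.8]
gripper_width: 0.005
finger_force: 1.2
```

>>> move_arm([
  [[0,0,0],[0,0,0.002],0],
  [[0,0,0],[0,0,0.002],0],
  [[0,0,0],[0,0,0.002],0],
  [[0,0,0],[0,0,0.002],0],
  [[0,0,0],[0,0,0.002],0],
  [[0,0,0],[0,0,0.002],0],
  [[0,0,0],[0,0,0],0],
])

```text
t: 17.35
ee_pos: [0.5866, -0.1918, 0.0917]
orientation: [3.142, 0.0, 2.919]
force: [-1.0, 0.8, 4.2]
gripper_width: 0.002
finger_force: 1.9
```

>>> move_arm([
  [[0,0,0],[0,0,0.001],0],
  [[0,0,0],[0,0,0.001],0],
  [[0,0,0],[0,0,0],0],
])

```text
t: 17.65
ee_pos: [0.5866, -0.1918, 0.0898]
orientation: [3.142, 0.0, 2.919]
force: [-0.8, 0.3, 4.0]
gripper_width: 0.003
finger_force: 2.0
```

>>> move_arm([
  [[0,0,0],[0,0,0.001],0],
  [[0,0,0],[0,0,0.001],0],
  [[0,0,0],[0,0,0],0],
])

```text
t: 17.95
ee_pos: [0.5866, -0.1918, 0.0878]
orientation: [-3.142, 0.0, 2.919]
force: [-0.7, 0.6, 4.2]
gripper_width: 0.005
finger_force: 2.2
```

>>> move_arm([
  [[0,0,0],[0,0,0.001],0],
  [[0,0,0],[0,0,0],0],
])

```text
t: 18.15
ee_pos: [0.5866, -0.1918, 0.0868]
orientation: [-3.142, 0.0, 2.919]
force: [-1.2, 0.9, 5.2]
gripper_width: 0.003
finger_force: 2.2
```

>>> move_arm([
  [[0,0,0],[0,0,0.001],0],
  [[0,0,0],[0,0,0],0],
])

```text
t: 18.35
ee_pos: [0.5867, -0.1918, 0.0864]
orientation: [-3.141, 0.0, 2.919]
force: [-1.9, 1.0, 7.3]
gripper_width: 0.002
finger_force: 3.5
```

>>> move_arm([
  [[0,0,0],[0,0,0.001],0],
  [[0,0,0],[0,0,0],0],
])

```text
t: 18.55
ee_pos: [0.587, -0.1919, 0.0864]
orientation: [-3.141, 0.001, 2.919]
force: [-4.0, 2.0, 12.1]
gripper_width: 0.002
finger_force: 6.0
```

>>> move_arm([
  [[0,0,0],[0,0,0.0007],0],
  [[0,0,0],[0,0,0],0],
])

```text
t: 18.75
ee_pos: [0.5872, -0.1921, 0.0864]
orientation: [-3.141, 0.001, 2.919]
force: [-4.6, 2.6, 15.9]
gripper_width: 0.005
finger_force: 7.6
```

At the stop with 16 N. I release by raising the arm, then check that it stays locked.

>>> move_arm([
  [[0,0,0],[0,0,-0.003],0],
  [[0,0,0],[0,0,-0.004],0],
  [[0,0,0],[0,0,-0.005],0],
  [[0,0,0],[0,0,-0.01],0],
  [[0,0,0],[0,0,-0.03],0],
  [[0,0,0],[0,0,-0.04],0],
  [[0,0,0],[0,0,-0.01],0],
  [[0,0,0],[0,0,0],0],
  [[0,0,0],[0,0,0],0],
])

```text
t: 19.65
ee_pos: [0.5858, -0.1914, 0.1847]
orientation: [3.141, -0.002, 2.919]
force: [-0.2, 0.5, -0.5]
gripper_width: 0.008
finger_force: 0.0
```

```bash
python3 - <<'E'
from h import *
o=observe();print(o["t"],o["ee_pos"],o["force"])
cs={n:read_camera(n) for n in ("wrist","side")}
cv2.imwrite("pics/c7.png",np.hstack([cs["wrist"]["frame"][80:380,80:480],cv2.resize(cs["side"]["frame"][130:330,200:400],None,fx=1.5,fy=1.5)]))
c=cs["wrist"];h=cv2.cvtColor(c["frame"],cv2.COLOR_BGR2HSV)
r=cv2.inRange(h,(0,120,60),(8,255,255));k=np.zeros_like(r);k[150:260,240:330]=255
v,u=np.nonzero(r&k);q=np.zeros_like(r);cv2.fillConvexPoly(q,cv2.convexHull(np.c_[u,v].astype(np.int32)),255)
v,u=np.nonzero(cv2.inRange(h,(0,0,120),(180,90,255))&q);print(len(u),u.mean(),v.mean())
for z in (.0744,.089): print(z,onz(c,u.mean(),v.mean(),z), "diam", np.sqrt(4*len(u)/np.pi)/c["fx"]*np.linalg.norm(onz(c,u.mean(),v.mean(),z)-onz(c,u.mean(),v.mean(),9)+0) if 0 else "")
E
```

```text
19.65 [ 0.58578825 -0.19137353  0.18471585] [-0.15268686  0.46735976 -0.4530171 ]
408 279.5906862745098 217.38480392156862
0.0744 [ 0.58669802 -0.19209721  0.0744    ] diam 
0.089 [ 0.58224716 -0.19109509  0.089     ] diam
```

View pics/c7.png

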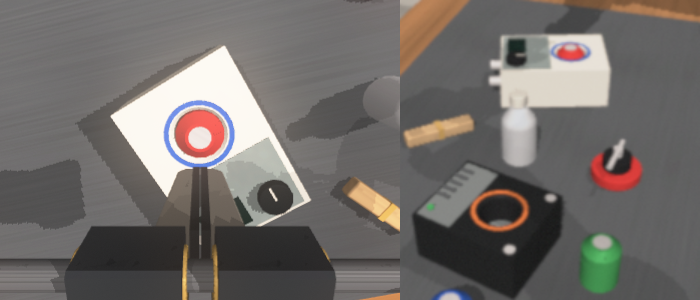

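The pack now sits low in the blue ring, with its top matching the locked height of 0.0744 m at (0.5867,-0.1921). The charger is empty and the bystanders are where they were, so I hand in.

```bash
python3 -c "from bench import job_done; print(job_done())"
```

```text
the job is handed in; nothing more can be done
None
```

The red pack is locked in the white control box, pressed with at most about 16 N; the charger's seat is left popped up, the other items were left alone, and I handed the job in at about 20 s.

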